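# Slide the sample cylinder under the feeder spout and start the feeder

## Robot

A 6-joint arm with a two-finger parallel gripper is mounted at the origin on the work surface. World frame = base frame: x ahead of the robot, y to its left, z up, the work surface at z = 0. Lengths are in m, angles in rad, forces in N, time in s.
With the tool pointing down it reaches from about 0.3 to 0.775 m from the base axis. Payload 14.6 kg.
Tool frame: the origin (TCP) lies on the centre line of the jaws, within the pads' length; the fingertips stand 8 mm ahead of it and the grasp point (between the pads) lies 11 mm behind it (robot.tips_ahead is the distance from the TCP to the fingertips, in m); z points along the fingers, y is the line along which they close (so a half turn about z gives the same grasp; the last joint's range is limited). The gripper opens to 85 mm and grips with 20 to 120 N. Pads are 22 mm wide; open, the fingers measure 114 mm over their backs; the gripper's body (76 mm by 85 mm) begins 54 mm behind the grasp point. The pads swing forward as they close: fully open they stand 13 mm farther back than shut.
Start: joints at [1.247, 0.3, 1.521, -0, 1.321, -0.067], TCP at [0.14, 0.532, 0.239] pointing down, gripper open.
Joint ranges: [-3.03, 3.03], [-0.79, 2.21], [0.23, 2.52], [-1.04, 4.18], [0, 3.07], [-2.55, 2.55]. Speed limits (rad/s): [2.22, 2.22, 2.57, 3.14, 3.14, 3.14].

## Interface

Orientations are given as a unit quaternion [w, x, y, z].
In Python, from bench import robot gives the robot as it stands. The module is installed in compiled form; this text tells all that it offers.
- The arm moves only by the tool carry_out, never from a script. Its arguments are lists of equal length, an entry for each row: "delta_pos": the shift along the world's x, y, z in m, a list of three; "rot": the turn, a rotation vector about the world's x, y, z in rad, a list of three; "hand": the finger opening in m, from 0 to 0.0854. In form: {"delta_pos": [[x, y, z], ...], "rot": [[ax, ay, az], ...], "hand": [hand, ...]}. A call has exactly 10 rows; each row is the pose to reach, as a shift and turn from the pose commanded when the call began; what a row does not reach only later rows make up. A row lasts 1/8 s, in which the tool goes at most 62.5 mm and 10.7 degrees, less where a joint would pass 70% of its speed; a pose out of reach is approached as far as the arm can. A call with a gripper value outside its range is refused whole. The fingers move at their own pace and stop on an object; "newtons" is the grip in N (left out, the last holds). Time passes only in rows, so rows that repeat a pose let the fingers close, or fill a call up. It gives the time, the measured TCP pose, the force, the opening and the grip force at its end, in the units of the state.
- robot.get_state(): the state, without advancing time (a new reading comes with each control period).
- robot.get_image(name): name is "side" or "top"; returns the picture (480x640x3 uint8, red, green, blue); there is no depth.
- robot.camera_params(name): a dict with "intrinsics" (3x3 intrinsics, pixels), "R" (3x3) and "t" (3): a world point X has camera coordinates R X + t. Camera axes: x right, y down, z forward; pixel columns grow to the right and rows downward; lengths in m; the calibration is good to about 2 mm. A picture is of the moment at which its call begins. camera_params takes no time and is no camera call.
- robot.job_done(): hands the job in; it is judged then, once.
Trained networks look in the newest picture that a camera, given by its name, has taken for a name from the list of things; names that differ only in an ending like _2 or _b are one class to them, and where a whole thing is asked for, a point or a joint stands for the part that bears it (a point fixed in the world has none). Each returns a list of dicts, best first, with "confidence" (0 to 1); they miss things now and then, are a little off and sometimes report something else, mostly with a low value. They report only what shows in the picture. A call takes as long as a camera call.
- robot.regions_of(target, camera): "pixels" (480x640 bool, what is visible of it).
- robot.spot_point(target, camera): "centre" ([x, y, z] in m, in the coordinates of the camera as it stood for that picture, good to about 4 mm: a listed point, or the origin of a listed thing).
The state is a dict: "time": time; "joint_positions": joint angles; "dq": joint speeds; "joint_torque": joint torques, N m; "eef_pos": TCP position; "eef_rot": TCP orientation; "ft_force": force on the tool from outside, world axes, zero at the start; "ft_torque": the same for the moment, N m; "grip_width": opening from 0.0 (shut) to 1.0 (fully open); "grasp_force": force on a finger pad.
Only numpy, scipy, OpenCV 4.12 (cv2) and the standard library are available. Lean on these libraries where they do the work, as an engineer would, in place of code of your own. Each camera call takes 0.05 s, during which the arm holds its last target. There are 200 camera calls.

## Task

Gently push the tall open sample cylinder, low on its body so that it slides upright without tipping, until its open mouth stands squarely under the feeder's spout; never pick it up or squeeze it, and do not bump the feeder. Only then press the green START button right down and let it go. Do not press STOP, and leave everything else on the bench where it is.

Things in the scene. Friction and masses are not known exactly. Their poses are not given: they have to be found in the camera images.
- cylinder_mouth (a point): Centre of the open mouth of the open sample cylinder (z: its axis, upward): a frosted clear tube, 52 mm outside, 46 mm inside diameter, no lid, on a solid blue foot disc 60 mm wide and 18 mm high. 205 mm tall in all, 0.2 to 0.4 kg, loose. Pushed below about 35 mm of height it slides; pushed much higher it tips over.
- cylinder_foot (a point): Centre of that cylinder's blue foot, on its axis 9 mm above the underside. z is the axis, upward.
- spout (a point): The feeder's outlet: centre of the open lower end of the spout, a vertical steel pipe stub (26 mm outside, 20 mm inside diameter), 222 mm above the bench, 17 mm above the standing cylinder's rim. It hangs under the free end of the horizontal screw tube (40 mm thick, axis 278 mm up), which ends 44 mm past the spout and runs the other way, along this point's +y (robot's left), to the machine.
- feeder: The screw feeder, fixed: steel frame, hopper and motor on a green plinth 300 x 300 mm, 120 mm high. Origin: the spot on the bench straight below the spout; the plinth's centre lies 460 mm from it along this body's +y (the robot's left). The hopper reaches 550 mm up; the motor sticks out farther along +y.
- start_top (a point): Centre of the top of the green START push button, 28 mm wide, 74 mm above the bench, on a fixed yellow push-button box (74 x 128 mm, 56 mm high; its long side is this point's y axis; START is on its +y half). Pressed straight down, travel 6 mm; it springs back.
- start (a joint): Travel of the START button: 0 released, 0.006 m fully down (5 N); it counts as pressed beyond 0.004 m.
- stop_top (a point): Centre of the top face of the red STOP button of the same shape, on the same box, 60 mm from START. Not to be pressed.
- stop (a joint): Travel of the STOP button: 0 released, 0.006 m fully down.
- capped_a: A closed sample cylinder: white opaque tube with an orange lid on the same blue foot (60 mm), 209 mm tall. Origin: centre of its underside. To be left alone.
- capped_b: Another closed sample cylinder, white with an orange lid, 60 mm foot, 209 mm tall. Origin: centre of its underside. To be left alone.
- beaker: Frosted plastic beaker, 92 mm wide, 110 mm tall, on the bench scale (250 x 210 mm, pan 71 mm above the bench). Origin: centre of its underside. To be left alone.
- jar: Amber jar with a black lid, 76 mm wide, 95 mm tall. Origin: centre of its underside. To be left alone.
- squeeze: White plastic bottle with a red cap, 60 mm wide, 160 mm tall. Origin: centre of its underside. To be left alone.
- brush_grip (a point): Handle of a hand brush lying on the bench. To be left alone.
- wrench_grip (a point): Handle of a wrench lying on the bench. To be left alone.
- cylinder: The open sample cylinder as a body; origin: centre of the underside of its foot.

How it is judged:
By the outcome, as a careful person would: the job done as asked, in the order asked, and still so for the second after the job is handed in, with the robot touching nothing.
It also fails if it takes over 61 s, if anything falls off the work surface, if the arm or the gripper's body presses on something with over 40 N, if the wrist force passes 120 N, or if a joint passes its speed limit or range.

## Working session

There is one attempt and no reset: what is moved stays moved. The work goes in short steps, Python scripts to look and compute and a tool call to move; the robot and the scene stay as the last step left them, time stands still between calls to the robot, and variables do not carry over. Pictures are saved under pics/ and viewed, at most 10 in all, crops included, and the job is handed in when it is done.

Besides the shell and the picture viewer there is one more tool, called after "Call:" as name(argument=value, ...), one argument or row to a line, values as JSON. carry_out: Moves the arm, as the interface text tells. Its arguments: {"type":"object","properties":{"delta_pos":{"type":"array"},"rot":{"type":"array"},"hand":{"type":"array"},"newtons":{"type":"number"}},"required":["delta_pos","rot","hand"]}

```bash
mkdir -p pics; cat > h.py <<'E'
from bench import robot
import numpy as np, cv2
def world(p,c):
    k=robot.camera_params(c); return np.array(k["R"]).T@(np.array(p)-np.array(k["t"]))
def pix(X,c):
    k=robot.camera_params(c); q=np.array(k["intrinsics"])@(np.array(k["R"])@np.array(X)+np.array(k["t"])); return q[:2]/q[2]
def find(n,c,m=2):
    for d in robot.spot_point(n,c)[:m]:
        w=world(d["centre"],c); print(c,n,round(d["confidence"],2),w.round(4),pix(w,c).round(0))
def pic(c,f):
    im=robot.get_image(c); cv2.imwrite(f"pics/{f}.png",im[:,:,::-1]); return im
E
python3 - <<'E'
from h import *
for c in("side","top"):
    pic(c,c+"0")
    for n in("cylinder_mouth","cylinder_foot","spout","feeder","start_top","stop_top","capped_a","jar","squeeze","beaker","brush_grip","wrench_grip"): find(n,c)
s=robot.get_state();print({k:np.round(v,3) for k,v in s.items()},robot.tips_ahead)
E
```

```text
side cylinder_mouth 0.74 [0.4594 0.1515 0.2076] [278. 205.]
side cylinder_foot 0.93 [0.4629 0.1506 0.0119] [283. 259.]
side spout 0.65 [0.6066 0.0423 0.221 ] [330. 215.]
side start_top 0.57 [ 0.5274 -0.278   0.0783] [306. 335.]
side stop_top 0.71 [ 0.6777 -0.3991  0.0031] [377. 395.]
side stop_top 0.56 [ 0.5332 -0.3375  0.0788] [310. 353.]
side capped_a 0.85 [ 4.639e-01 -9.670e-02  2.000e-04] [283. 312.]
side capped_a 0.82 [ 0.799  -0.0255 -0.0026] [397. 291.]
side jar 0.91 [8.028e-01 9.400e-02 3.000e-04] [391. 267.]
side squeeze 0.62 [ 0.6796 -0.3988  0.0007] [378. 396.]
side squeeze 0.45 [0.4651 0.149  0.0043] [284. 261.]
side beaker 0.94 [ 0.7919 -0.2179  0.0695] [412. 315.]
side brush_grip 0.64 [ 0.8045  0.0968 -0.0023] [391. 267.]
side brush_grip 0.63 [0.7879 0.2209 0.0116] [380. 244.]
side wrench_grip 0.64 [3.587e-01 3.446e-01 1.000e-04] [256. 234.]
top cylinder_mouth 0.82 [0.4643 0.1535 0.2042] [246. 277.]
top cylinder_mouth 0.52 [ 0.465  -0.0978  0.0005] [351. 282.]
top cylinder_foot 0.58 [0.458  0.1491 0.0117] [256. 285.]
top cylinder_foot 0.54 [ 0.6786 -0.3956 -0.0008] [462
[... 592 characters left out ...]
396. 153.]
top brush_grip 0.76 [0.7902 0.2214 0.0105] [230. 161.]
top wrench_grip 0.83 [0.3563 0.3434 0.0041] [181. 324.]
top wrench_grip 0.72 [0.8045 0.0889 0.002 ] [280. 156.]
{'time': np.float64(1.3), 'joint_positions': array([ 1.247,  0.3  ,  1.521, -0.   ,  1.321, -0.067]), 'dq': array([ 0.002,  0.   ,  0.001,  0.001,  0.   , -0.001]), 'joint_torque': array([-1.0000e-03, -5.4335e+01, -3.6198e+01, -0.0000e+00,  1.0000e-03,
       -0.0000e+00]), 'eef_pos': array([0.14 , 0.532, 0.239]), 'eef_rot': array([0.   , 0.128, 0.992, 0.   ]), 'ft_force': array([0.194, 0.201, 0.112]), 'ft_torque': array([ 0.03 , -0.016,  0.014]), 'grasp_force': np.float64(0.0), 'grip_width': np.float64(1.002)} 0.008
```

View pics/side0.png

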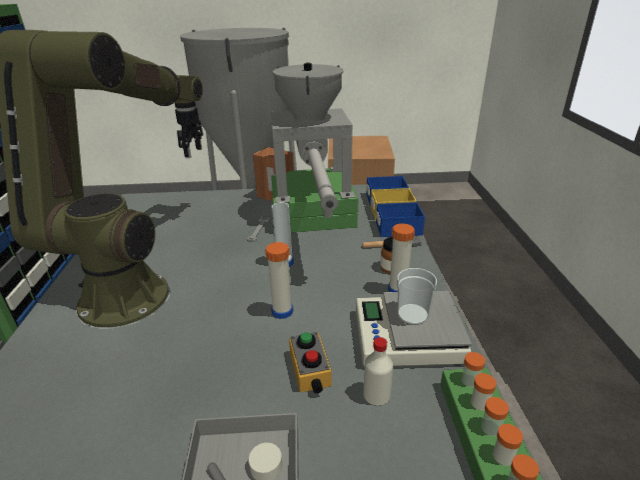

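View pics/top0.png

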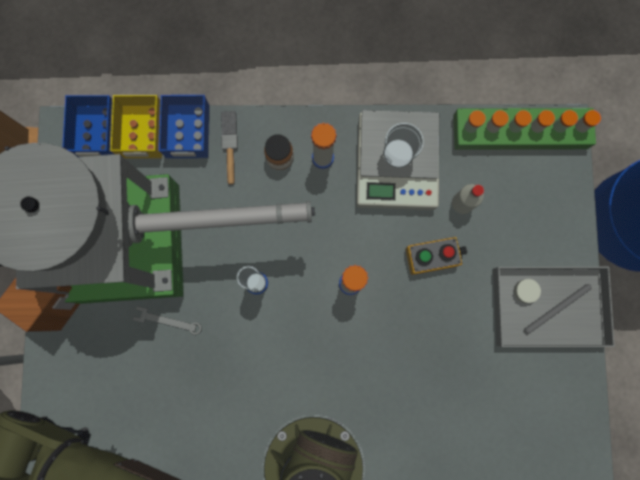

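The side view shows the open tube at about (283,235), the spout below the screw tube's free end at about (330,212), START (green) at (306,340) and STOP (red) at (312,357). The top view agrees: tube foot (256,285), screw tube end (312,212), START (425,256). I'll average a few measurements and compute the tool turn.

```bash
cat >> h.py <<'E'
def med(names,cams=("side","top"),n=4):
    for t,ref in names.items():
        for c in cams:
            L=[]
            for i in range(n):
                robot.get_image(c)
                L+=[w for w in(world(d["centre"],c) for d in robot.spot_point(t,c)) if np.linalg.norm(w-ref)<.04]
            if L: print(t,c,len(L),np.mean(L,0).round(4),np.std(L,0).round(4))
E
python3 - <<'E'
from h import *
from scipy.spatial.transform import Rotation as Ro
med({"spout":(.605,.04,.222),"cylinder_foot":(.462,.151,.009),"start_top":(.527,-.28,.074)},n=3)
s=robot.get_state();print(s["time"])
w,x,y,z=s["eef_rot"];R0=Ro.from_quat([x,y,z,w])
d=np.array([.143,-.111,0]);d/=np.linalg.norm(d)
Z=(d+[0,0,-1])/2**.5;Y=np.array([-d[1],d[0],0]);X=np.cross(Y,Z)
R1=Ro.from_matrix(np.c_[X,Y,Z]);print((R1*R0.inv()).as_rotvec().round(3),d)
im=cv2.imread("pics/side0.png")[150:300,230:430];cv2.imwrite("pics/c1.png",cv2.resize(im,None,fx=4,fy=4,interpolation=3))
for c in("side","top"):
  for X in([.605,.04,.222],[.605,.04,.0],[.605,-.004,.278],[.605,.25,.278]):print(c,X,pix(X,c).round(1))
E
```

```text
spout side 3 [0.6037 0.0427 0.2213] [0.001  0.0016 0.001 ]
spout top 3 [0.6021 0.0376 0.2247] [0.0015 0.0013 0.0003]
cylinder_foot side 3 [0.4642 0.1525 0.0113] [0.0011 0.0011 0.0005]
cylinder_foot top 3 [0.461  0.1489 0.0125] [0.001  0.0007 0.0015]
start_top side 3 [ 0.5254 -0.2785  0.0785] [0.0016 0.001  0.0017]
start_top top 3 [ 0.5263 -0.2788  0.0768] [0.0001 0.0012 0.0015]
3.1
[-0.35  -0.709 -0.382] [ 0.78994675 -0.61317545  0.        ]
side [0.605, 0.04, 0.222] [329.2 215.5]
side [0.605, 0.04, 0.0] [329.9 280.3]
side [0.605, -0.004, 0.278] [330.2 204.4]
side [0.605, 0.25, 0.278] [324.3 168.5]
top [0.605, 0.04, 0.222] [295.2 214.4]
top [0.605, 0.04, 0.0] [298.1 229.2]
top [0.605, -0.004, 0.278] [314.3 209.8]
top [0.605, 0.25, 0.278] [198.8 210.1]
```

View pics/c1.png

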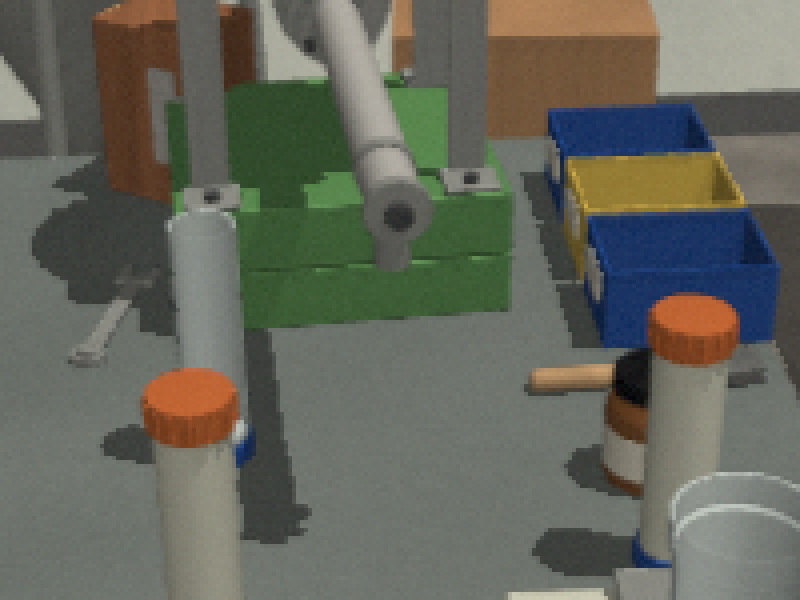

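Spout's lower end in the crop is at (391,265), i.e. pixel (327.7,216), giving x ≈ 0.602. So spout ≈ (0.602, 0.040), foot ≈ (0.4625, 0.151). Next is a pre-position behind the tube, tilted 45°, fingers partly closed to cradle the foot.

Call:
carry_out(
  delta_pos=[
    [0.02,-0.03,-0.01],
    [0.05,-0.07,-0.02],
    [0.08,-0.11,-0.03],
    [0.11,-0.15,-0.04],
    [0.14,-0.19,-0.05],
    [0.17,-0.23,-0.06],
    [0.2,-0.27,-0.07],
    [0.225,-0.305,-0.08],
    [0.225,-0.305,-0.08],
    [0.225,-0.305,-0.08],
  ],
  rot=[
    [-0.04,-0.08,-0.04],
    [-0.09,-0.18,-0.1],
    [-0.14,-0.28,-0.15],
    [-0.19,-0.38,-0.2],
    [-0.24,-0.48,-0.26],
    [-0.29,-0.58,-0.31],
    [-0.33,-0.66,-0.36],
    [-0.35,-0.709,-0.382],
    [-0.35,-0.709,-0.382],
    [-0.35,-0.709,-0.382],
  ],
  hand=[0.034,0.034,0.034,0.034,0.034,0.034,0.034,0.034,0.034,0.034],
  newtons=20,
)

```text
time: 4.35
eef_pos: [0.3647, 0.2274, 0.1596]
eef_rot: [0.362, 0.3, 0.874, -0.124]
ft_force: [0.1, 0.0, -0.1]
grip_width: 0.398
grasp_force: 0.0
```

Call:
carry_out(
  delta_pos=[
    [0,0,-0.03],
    [0,0,-0.06],
    [0,0,-0.09],
    [0,0,-0.115],
    [0,0,-0.13],
    [0,0,-0.138],
    [0.01,-0.008,-0.138],
    [0.025,-0.019,-0.138],
    [0.04,-0.031,-0.138],
    [0.04,-0.031,-0.138],
  ],
  rot=[
    [0,0,0],
    [0,0,0],
    [0,0,0],
    [0,0,0],
    [0,0,0],
    [0,0,0],
    [0,0,0],
    [0,0,0],
    [0,0,0],
    [0,0,0],
  ],
  hand=[0.034,0.034,0.034,0.034,0.034,0.034,0.034,0.034,0.034,0.034],
)

```text
time: 5.6
eef_pos: [0.3997, 0.2172, 0.0446]
eef_rot: [0.339, 0.31, 0.878, -0.134]
ft_force: [-0.4, -0.1, 0.2]
grip_width: 0.399
grasp_force: 0.0
```

```bash
python3 - <<'E'
from h import *
from scipy.spatial.transform import Rotation as Ro
s=robot.get_state();w,x,y,z=s["eef_rot"];print(Ro.from_quat([x,y,z,w]).as_matrix().round(3))
a=pic("side","s2")[170:290,210:370,::-1];b=pic("top","t2")[190:350,180:340,::-1]
k=lambda i:cv2.resize(i,(400,400*i.shape[0]//i.shape[1]))
a,b=k(a),k(b);a=cv2.copyMakeBorder(a,0,400-a.shape[0],0,0,0);cv2.imwrite("pics/c2.png",np.hstack([a,b]))
E
```

```text
[[-0.578  0.635  0.512]
 [ 0.453  0.772 -0.446]
 [-0.678 -0.026 -0.734]]
```

View pics/c2.png

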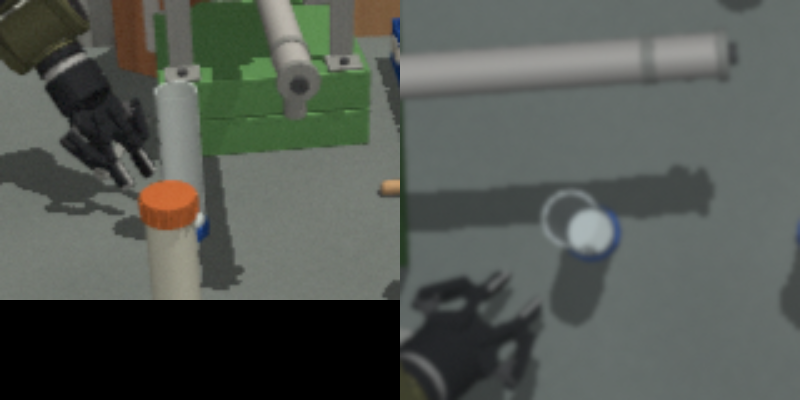

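The tool (crops: fingers near (130,170) side, (500,300) top) stopped short of the commanded pose. I'll check for a joint limit.

```bash
python3 - <<'E'
from h import *
s=robot.get_state();print(s["joint_positions"],s["dq"].round(3),s["time"],s["eef_pos"])
E
```

```text
[ 0.77540203  0.46258084  2.03740529 -1.04017293  0.90190811  0.66631584] [ 0.016  0.008  0.005  0.    -0.002  0.004] 5.7 [0.39856352 0.21756057 0.0439252 ]
```

Joint 4 is at its limit, so I'll use less tilt (about 35° off vertical).

Call:
carry_out(
  delta_pos=[
    [-0.01,0.008,0.01],
    [-0.01,0.008,0.01],
    [-0.01,0.008,0.01],
    [-0.01,0.008,0.01],
    [-0.01,0.008,0.01],
    [-0.01,0.008,0.01],
    [-0.01,0.008,0.01],
    [-0.01,0.008,0.01],
    [-0.01,0.008,0.01],
    [-0.01,0.008,0.01],
  ],
  rot=[
    [0.05,0.06,0],
    [0.096,0.124,0],
    [0.096,0.124,0],
    [0.096,0.124,0],
    [0.096,0.124,0],
    [0.096,0.124,0],
    [0.096,0.124,0],
    [0.096,0.124,0],
    [0.096,0.124,0],
    [0.096,0.124,0],
  ],
  hand=[0.034,0.034,0.034,0.034,0.034,0.034,0.034,0.034,0.034,0.034],
)

```text
time: 6.95
eef_pos: [0.3885, 0.2257, 0.0535]
eef_rot: [0.268, 0.316, 0.903, -0.112]
ft_force: [-0.4, -0.2, 0.9]
grip_width: 0.401
grasp_force: 0.0
```

```bash
cat > st.py <<'E'
from h import *
from scipy.spatial.transform import Rotation as Ro
s=robot.get_state();w,x,y,z=s["eef_rot"];M=Ro.from_quat([x,y,z,w]);A=M.as_matrix()
print(s["time"],s["joint_positions"].round(3),s["eef_pos"].round(4),s["ft_force"].round(1));print(A.round(3))
E
cat > err.py <<'E'
from st import *
d=np.array([.1395,-.111,0]);d/=np.linalg.norm(d);t=np.radians(35)
Z=np.sin(t)*d+[0,0,-np.cos(t)];Y=np.array([-d[1],d[0],0])
print((Ro.from_matrix(np.c_[np.cross(Y,Z),Y,Z])*M.inv()).as_rotvec().round(3))
E
python3 err.py
```

```text
6.95 [ 0.738  0.39   2.031 -0.83   0.847  0.445] [0.3885 0.2257 0.0535] [-0.4 -0.2  0.9]
[[-0.657  0.63   0.414]
 [ 0.51   0.776 -0.371]
 [-0.555 -0.032 -0.831]]
[ 0.011 -0.037  0.01 ]
```

Call:
carry_out(
  delta_pos=[
    [0.005,-0.01,-0.005],
    [0.01,-0.02,-0.012],
    [0.015,-0.028,-0.02],
    [0.015,-0.028,-0.028],
    [0.015,-0.028,-0.035],
    [0.015,-0.028,-0.035],
    [0.015,-0.028,-0.035],
    [0.015,-0.028,-0.035],
    [0.015,-0.028,-0.035],
    [0.015,-0.028,-0.035],
  ],
  rot=[
    [0.011,-0.037,0.01],
    [0.011,-0.037,0.01],
    [0.011,-0.037,0.01],
    [0.011,-0.037,0.01],
    [0.011,-0.037,0.01],
    [0.011,-0.037,0.01],
    [0.011,-0.037,0.01],
    [0.011,-0.037,0.01],
    [0.011,-0.037,0.01],
    [0.011,-0.037,0.01],
  ],
  hand=[0.034,0.034,0.034,0.034,0.034,0.034,0.034,0.034,0.034,0.034],
)

```text
time: 8.2
eef_pos: [0.4035, 0.1978, 0.0186]
eef_rot: [0.284, 0.315, 0.9, -0.099]
ft_force: [-0.0, 0.3, 0.4]
grip_width: 0.398
grasp_force: 0.0
```

```bash
python3 err.py
```

```text
8.2 [ 0.67   0.452  2.079 -0.994  0.729  0.577] [0.4035 0.1978 0.0186] [-0.   0.3  0.4]
[[-0.641  0.623  0.448]
 [ 0.51   0.782 -0.357]
 [-0.573 -0.    -0.819]]
[-0. -0.  0.]
```

Call:
carry_out(
  delta_pos=[
    [0.0117,-0.0093,0],
    [0.0203,-0.0162,0],
    [0.025,-0.0199,0],
    [0.0282,-0.0224,0],
    [0.0313,-0.0249,0],
    [0.0352,-0.028,0],
    [0.0391,-0.0311,0],
    [0.043,-0.0342,0],
    [0.047,-0.0374,0],
    [0.047,-0.0374,0],
  ],
  rot=[
    [0,0,0],
    [0,0,0],
    [0,0,0],
    [0,0,0],
    [0,0,0],
    [0,0,0],
    [0,0,0],
    [0,0,0],
    [0,0,0],
    [0,0,0],
  ],
  hand=[0.034,0.034,0.034,0.034,0.034,0.034,0.034,0.034,0.034,0.034],
)

```text
time: 9.45
eef_pos: [0.4508, 0.1602, 0.0187]
eef_rot: [0.284, 0.315, 0.9, -0.099]
ft_force: [-0.3, 0.6, -0.8]
grip_width: 0.399
grasp_force: 0.1
```

```bash
python3 - <<'E'
from err import *
med({"cylinder_foot":(.48,.14,.009),"cylinder_mouth":(.48,.14,.205)},n=2)
a=pic("side","s3")[170:290,210:370,::-1];b=pic("top","t3")[190:350,180:340,::-1]
k=lambda i:cv2.resize(i,(400,400*i.shape[0]//i.shape[1]))
a,b=k(a),k(b);a=cv2.copyMakeBorder(a,0,400-a.shape[0],0,0,0);cv2.imwrite("pics/c3.png",np.hstack([a,b]))
E
```

```text
9.45 [ 0.531  0.47   2.045 -1.04   0.669  0.49 ] [0.4508 0.1602 0.0187] [-0.3  0.6 -0.8]
[[-0.641  0.623  0.448]
 [ 0.511  0.782 -0.358]
 [-0.573 -0.001 -0.819]]
[ 0.    -0.001  0.001]
cylinder_foot side 2 [0.4813 0.1444 0.0103] [0.0014 0.0013 0.0001]
cylinder_foot top 2 [0.4771 0.1376 0.0118] [0.0023 0.0012 0.0005]
cylinder_mouth side 2 [0.476  0.1381 0.2071] [0.0007 0.0013 0.0013]
cylinder_mouth top 2 [0.4771 0.1426 0.2044] [0.0001 0.0006 0.0008]
```

View pics/c3.png

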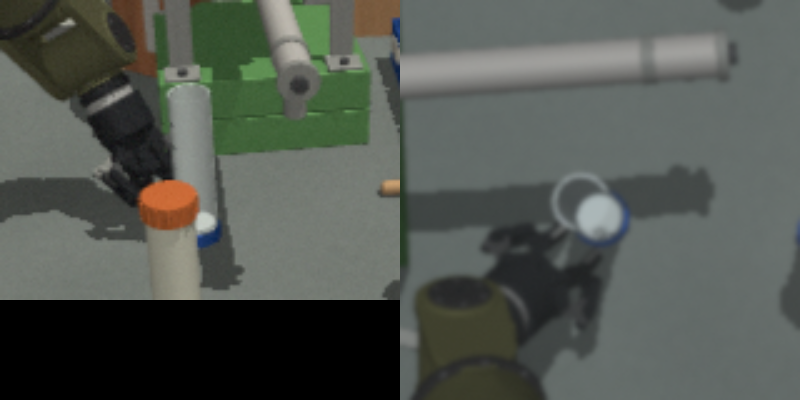

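Pushing works: the tube is still upright (crop: foot at (205,235) side, (600,215) top) and has moved about 20 mm. Joint 4 is grazing its limit, so I'll ease the tilt to 32° and keep pushing slowly.

Call:
carry_out(
  delta_pos=[
    [0.003,-0.0024,0],
    [0.008,-0.0065,0],
    [0.013,-0.0106,0],
    [0.018,-0.0147,0],
    [0.023,-0.0188,0],
    [0.028,-0.0229,0],
    [0.033,-0.027,0],
    [0.038,-0.031,0],
    [0.043,-0.0351,0],
    [0.048,-0.0392,0],
  ],
  rot=[
    [0.015,0.02,0],
    [0.033,0.041,0],
    [0.033,0.041,0],
    [0.033,0.041,0],
    [0.033,0.041,0],
    [0.033,0.041,0],
    [0.033,0.041,0],
    [0.033,0.041,0],
    [0.033,0.041,0],
    [0.033,0.041,0],
  ],
  hand=[0.034,0.034,0.034,0.034,0.034,0.034,0.034,0.034,0.034,0.034],
)

```text
time: 11.6
eef_pos: [0.4988, 0.1209, 0.0187]
eef_rot: [0.26, 0.317, 0.908, -0.091]
ft_force: [-1.8, 1.8, 1.6]
grip_width: 0.399
grasp_force: 1.3
```

```bash
python3 - <<'E'
from err import *
med({"cylinder_foot":(.526,.1,.009),"cylinder_mouth":(.526,.1,.205)},n=2)
E
```

```text
11.6 [ 0.379  0.49   1.98  -0.959  0.596  0.275] [0.4988 0.1209 0.0187] [-1.8  1.8  1.6]
[[-0.664  0.623  0.414]
 [ 0.528  0.782 -0.33 ]
 [-0.529 -0.    -0.849]]
[-0.033 -0.042  0.   ]
cylinder_foot side 2 [0.5277 0.1056 0.0104] [0.0014 0.0007 0.0023]
cylinder_foot top 2 [0.5245 0.0983 0.0103] [0.0003 0.0003 0.001 ]
cylinder_mouth side 2 [0.5248 0.0995 0.2075] [0.0013 0.0009 0.0003]
cylinder_mouth top 2 [0.5255 0.104  0.2027] [0.0006 0.0002 0.0016]
```

Call:
carry_out(
  delta_pos=[
    [0.004,-0.0032,0],
    [0.01,-0.008,0],
    [0.016,-0.013,0],
    [0.022,-0.018,0],
    [0.028,-0.0228,0],
    [0.034,-0.0277,0],
    [0.04,-0.0325,0],
    [0.046,-0.0373,0],
    [0.051,-0.0413,0],
    [0.055,-0.0445,0],
  ],
  rot=[
    [0,0,0],
    [0,0,0],
    [0,0,0],
    [0,0,0],
    [0,0,0],
    [0,0,0],
    [0,0,0],
    [0,0,0],
    [0,0,0],
    [0,0,0],
  ],
  hand=[0.034,0.034,0.034,0.034,0.034,0.034,0.034,0.034,0.034,0.034],
)

```text
time: 13.65
eef_pos: [0.5538, 0.0765, 0.0187]
eef_rot: [0.26, 0.317, 0.908, -0.091]
ft_force: [-2.0, 1.3, -0.5]
grip_width: 0.397
grasp_force: 0.7
```

```bash
python3 - <<'E'
from err import *
med({"cylinder_foot":(.582,.055,.009),"cylinder_mouth":(.582,.055,.205),"spout":(.603,.04,.222)},n=2)
a=pic("side","s4")[180:300,250:410,::-1];b=pic("top","t4")[150:310,220:380,::-1]
k=lambda i:cv2.resize(i,(400,400*i.shape[0]//i.shape[1]),interpolation=3)
a,b=k(a),k(b);a=cv2.copyMakeBorder(a,0,400-a.shape[0],0,0,0);cv2.imwrite("pics/c4.png",np.hstack([a,b]))
E
```

```text
13.65 [ 0.251  0.54   1.888 -0.932  0.554  0.125] [0.5538 0.0765 0.0187] [-2.   1.3 -0.5]
[[-0.664  0.623  0.414]
 [ 0.529  0.782 -0.33 ]
 [-0.529 -0.    -0.849]]
[-0.033 -0.042  0.001]
cylinder_foot side 3 [0.5831 0.0581 0.0091] [0.0014 0.0013 0.003 ]
cylinder_foot top 2 [0.5821 0.0544 0.0114] [0.0001 0.0002 0.0003]
cylinder_mouth side 2 [0.5805 0.0565 0.2086] [0.001  0.0011 0.0011]
cylinder_mouth top 2 [0.5806 0.0588 0.2012] [0.0009 0.0006 0.0001]
spout side 2 [0.6024 0.0416 0.2207] [0.0002 0.001  0.0012]
spout top 2 [0.6005 0.0379 0.2244] [0.0007 0.0004 0.0013]
```

View pics/c4.png

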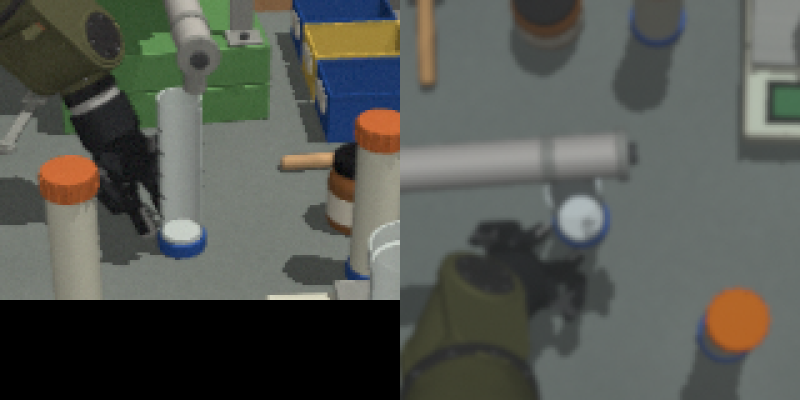

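Tube upright (crop: mouth (180,97), spout (197,88)), about 26 mm left.

Call:
carry_out(
  delta_pos=[
    [0.003,-0.0025,0],
    [0.006,-0.005,0],
    [0.009,-0.0075,0],
    [0.012,-0.01,0],
    [0.0145,-0.012,0],
    [0.0165,-0.0137,0],
    [0.0185,-0.0153,0],
    [0.02,-0.0167,0],
    [0.02,-0.0167,0],
    [0.02,-0.0167,0],
  ],
  rot=[
    [0,0,0],
    [0,0,0],
    [0,0,0],
    [0,0,0],
    [0,0,0],
    [0,0,0],
    [0,0,0],
    [0,0,0],
    [0,0,0],
    [0,0,0],
  ],
  hand=[0.034,0.034,0.034,0.034,0.034,0.034,0.034,0.034,0.034,0.034],
)

```text
time: 16.2
eef_pos: [0.5735, 0.06, 0.0187]
eef_rot: [0.26, 0.317, 0.908, -0.091]
ft_force: [0.1, -0.4, -0.3]
grip_width: 0.4
grasp_force: 0.2
```

```bash
python3 - <<'E'
from err import *
med({"cylinder_foot":(.602,.04,.009),"cylinder_mouth":(.602,.04,.205),"spout":(.602,.04,.222)},n=3)
a=pic("side","s5")[195:285,280:380,::-1];b=pic("top","t5")[180:270,250:350,::-1]
k=lambda i:cv2.resize(i,None,fx=4,fy=4,interpolation=3)
cv2.imwrite("pics/c5.png",np.hstack([k(a),k(b)]))
for c in("side","top"):print(c,[(pix((.602,.04,z),c)).round(1) for z in(.222,.205,0.009)])
E
```

```text
16.2 [ 0.209  0.561  1.85  -0.913  0.542  0.066] [0.5735 0.06   0.0187] [ 0.1 -0.4 -0.3]
[[-0.664  0.623  0.414]
 [ 0.528  0.782 -0.33 ]
 [-0.529 -0.    -0.848]]
[-0.033 -0.042  0.   ]
cylinder_foot side 3 [0.6019 0.0432 0.0101] [0.0004 0.0014 0.0012]
cylinder_foot top 3 [0.5998 0.0383 0.0095] [0.0013 0.0011 0.0008]
cylinder_mouth side 3 [0.5982 0.0386 0.2092] [0.0002 0.001  0.0006]
cylinder_mouth top 3 [0.6022 0.0424 0.2035] [0.0019 0.001  0.0017]
spout side 3 [0.603  0.0426 0.2213] [0.0008 0.002  0.0011]
spout top 3 [0.6041 0.0394 0.2232] [0.0001 0.0013 0.0003]
side [array([328.2, 215.6]), array([328.2, 220.9]), array([328.9, 277.9])]
top [array([295.2, 215.7]), array([295.4, 217. ]), array([298. , 229.8])]
```

View pics/c5.png

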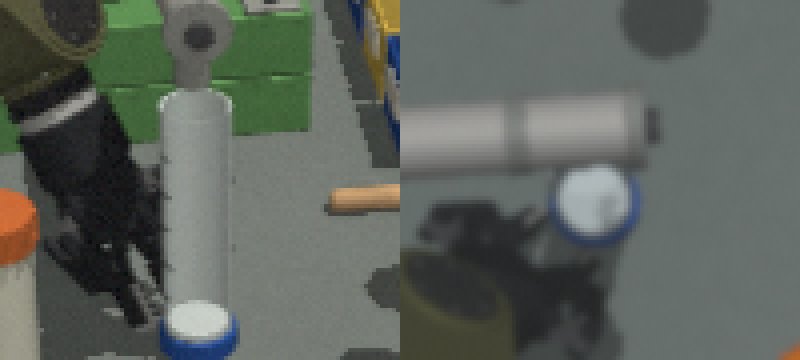

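The mouth centre (crop 196,105) lies under the spout centre (crop 193,85), and the foot ring at top pixel (298.8,230) matches its predicted (298,229.8); the misfit is about 2 mm. Now back off straight, then lift.

Call:
carry_out(
  delta_pos=[
    [-0.004,0.0032,0],
    [-0.012,0.0095,0],
    [-0.028,0.022,0],
    [-0.047,0.037,0],
    [-0.066,0.053,0],
    [-0.086,0.068,0.005],
    [-0.106,0.084,0.03],
    [-0.12,0.084,0.08],
    [-0.12,0.084,0.13],
    [-0.12,0.084,0.18],
  ],
  rot=[
    [0,0,0],
    [0,0,0],
    [0,0,0],
    [0,0,0],
    [0,0,0],
    [0,0,0],
    [0,0,0],
    [0.04,0.05,0],
    [0.1,0.12,0],
    [0.16,0.2,0],
  ],
  hand=[0.034,0.034,0.034,0.034,0.034,0.034,0.034,0.034,0.034,0.034],
)

```text
time: 19.35
eef_pos: [0.4524, 0.1448, 0.2005]
eef_rot: [0.14, 0.325, 0.934, -0.048]
ft_force: [0.9, -0.4, -1.0]
grip_width: 0.399
grasp_force: 0.0
```

```bash
python3 - <<'E'
from st import *
# turn to straight down keeping heading
Y=A[:,1]*[1,1,0];Y/=np.linalg.norm(Y);Z=np.array([0,0,-1.])
print((Ro.from_matrix(np.c_[np.cross(Y,Z),Y,Z])*M.inv()).as_rotvec().round(3))
med({"cylinder_foot":(.602,.04,.009),"cylinder_mouth":(.602,.04,.205),"start_top":(.526,-.279,.075),"stop_top":(.535,-.338,.075)},n=3)
a=pic("side","s6")[195:285,280:380,::-1];b=pic("top","t6")[180:270,250:350,::-1]
k=lambda i:cv2.resize(i,None,fx=4,fy=4,interpolation=3)
cv2.imwrite("pics/c6.png",np.hstack([k(a),k(b)]))
E
```

```text
19.35 [ 0.357  0.105  1.877 -0.298  1.022 -0.404] [0.4524 0.1448 0.2005] [ 0.9 -0.4 -1. ]
[[-0.749  0.621  0.231]
 [ 0.594  0.784 -0.181]
 [-0.293  0.001 -0.956]]
[0.184 0.234 0.   ]
cylinder_foot side 2 [0.6036 0.0429 0.0095] [0.0013 0.0027 0.0004]
cylinder_foot top 3 [0.5991 0.0393 0.0112] [0.0018 0.0008 0.0009]
cylinder_mouth side 3 [0.5995 0.0399 0.2087] [0.0003 0.0004 0.0017]
cylinder_mouth top 3 [0.6029 0.0417 0.2012] [0.0006 0.0023 0.002 ]
start_top side 3 [ 0.5258 -0.2773  0.0785] [0.0014 0.0013 0.0006]
start_top top 3 [ 0.5252 -0.2826  0.0764] [0.0017 0.0007 0.0004]
stop_top side 3 [ 0.5363 -0.339   0.0775] [0.0009 0.0006 0.0015]
stop_top top 3 [ 0.5361 -0.3399  0.0788] [0.0018 0.0017 0.0018]
```

View pics/c6.png

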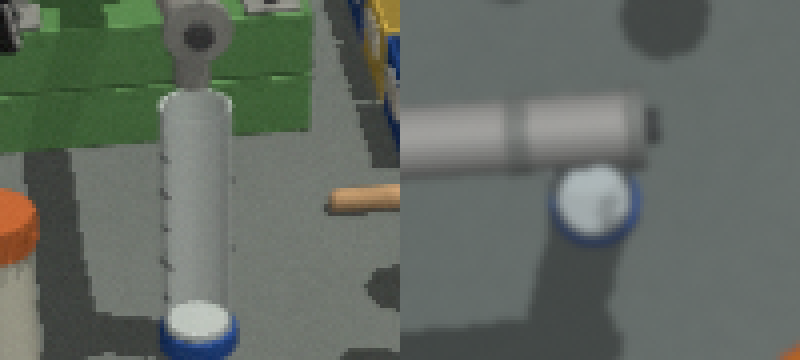

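The tube stayed put and upright under the spout (mouth (196,105), spout (193,80)). Next: up and across over the capped cylinder, fingers shut.

Call:
carry_out(
  delta_pos=[
    [-0.01,0,0.05],
    [-0.01,0,0.1],
    [-0.01,-0.01,0.12],
    [-0.01,-0.06,0.12],
    [-0.01,-0.11,0.12],
    [0,-0.17,0.12],
    [0,-0.23,0.12],
    [0.01,-0.29,0.12],
    [0.03,-0.34,0.12],
    [0.05,-0.39,0.12],
  ],
  rot=[
    [0.1,0.12,0],
    [0.184,0.234,0],
    [0.184,0.234,0],
    [0.184,0.234,0],
    [0.184,0.234,0],
    [0.184,0.234,0],
    [0.184,0.234,0],
    [0.184,0.234,0],
    [0.184,0.234,0],
    [0.184,0.234,0],
  ],
  hand=[0,0,0,0,0,0,0,0,0,0],
)

```text
time: 23.1
eef_pos: [0.5038, -0.2479, 0.3188]
eef_rot: [0.002, 0.33, 0.944, -0.001]
ft_force: [-0.0, 0.4, 0.9]
grip_width: -0.0
grasp_force: 0.0
```

```bash
python3 st.py
```

```text
23.1 [-0.522  0.277  1.367 -0.002  1.493 -1.42 ] [ 0.5038 -0.2479  0.3188] [-0.   0.4  0.9]
[[-0.782  0.623  0.002]
 [ 0.623  0.782 -0.004]
 [-0.004 -0.001 -1.   ]]
```

Call:
carry_out(
  delta_pos=[
    [0.011,-0.016,-0.01],
    [0.022,-0.0316,-0.03],
    [0.022,-0.0316,-0.07],
    [0.022,-0.0316,-0.11],
    [0.022,-0.0316,-0.15],
    [0.022,-0.0316,-0.18],
    [0.022,-0.0316,-0.2],
    [0.022,-0.0316,-0.215],
    [0.022,-0.0316,-0.215],
    [0.022,-0.0316,-0.215],
  ],
  rot=[
    [0,0,0],
    [0,0,0],
    [0,0,0],
    [0,0,0],
    [0,0,0],
    [0,0,0],
    [0,0,0],
    [0,0,0],
    [0,0,0],
    [0,0,0],
  ],
  hand=[0,0,0,0,0,0,0,0,0,0],
)

```text
time: 24.35
eef_pos: [0.5259, -0.2778, 0.1045]
eef_rot: [0.002, 0.33, 0.944, -0.001]
ft_force: [0.6, -0.1, 0.4]
grip_width: -0.001
grasp_force: 0.0
```

```bash
python3 - <<'E'
from st import *
a=pic("side","s7")[290:410,250:370,::-1];b=pic("top","t7")[200:320,370:490,::-1]
cv2.imwrite("pics/c7.png",cv2.resize(np.hstack([a,b]),(800,400),interpolation=3))
E
```

```text
24.35 [-0.547  0.534  1.523 -0.002  1.08  -1.444] [ 0.5259 -0.2778  0.1045] [ 0.6 -0.1  0.4]
[[-0.782  0.623  0.003]
 [ 0.623  0.782 -0.004]
 [-0.005 -0.001 -1.   ]]
```

View pics/c7.png

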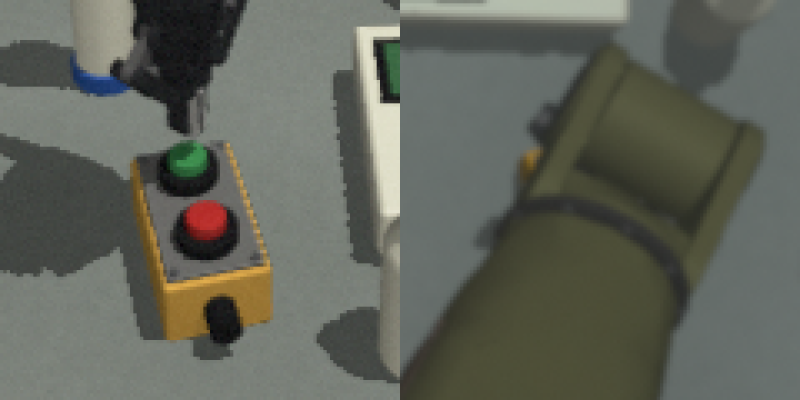

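The fingertips (188,133) stand over green START (187,160), clear of STOP (206,220). Press.

Call:
carry_out(
  delta_pos=[
    [0,-0.001,-0.01],
    [0,-0.001,-0.018],
    [0,-0.001,-0.021],
    [0,-0.001,-0.023],
    [0,-0.001,-0.025],
    [0,-0.001,-0.0265],
    [0,-0.001,-0.028],
    [0,-0.001,-0.029],
    [0,-0.001,-0.029],
    [0,-0.001,-0.029],
  ],
  rot=[
    [0,0,0],
    [0,0,0],
    [0,0,0],
    [0,0,0],
    [0,0,0],
    [0,0,0],
    [0,0,0],
    [0,0,0],
    [0,0,0],
    [0,0,0],
  ],
  hand=[0,0,0,0,0,0,0,0,0,0],
)

```text
time: 25.7
eef_pos: [0.5258, -0.2787, 0.0793]
eef_rot: [0.002, 0.33, 0.944, -0.002]
ft_force: [-24.1, 13.3, 50.9]
grip_width: 0.003
grasp_force: 25.2
```

```bash
python3 - <<'E'
from st import *
b=pic("side","s8")
a=cv2.imread("pics/s7.png")[310:370,270:350]; b=b[310:370,270:350,::-1]
cv2.imwrite("pics/c8.png",cv2.resize(np.hstack([a,b]),(800,300),interpolation=3))
E
```

```text
25.7 [-0.548  0.568  1.536 -0.003  1.032 -1.445] [ 0.5258 -0.2787  0.0793] [-24.1  13.3  50.9]
[[-0.783  0.623  0.003]
 [ 0.623  0.783 -0.005]
 [-0.006 -0.002 -1.   ]]
```

View pics/c8.png

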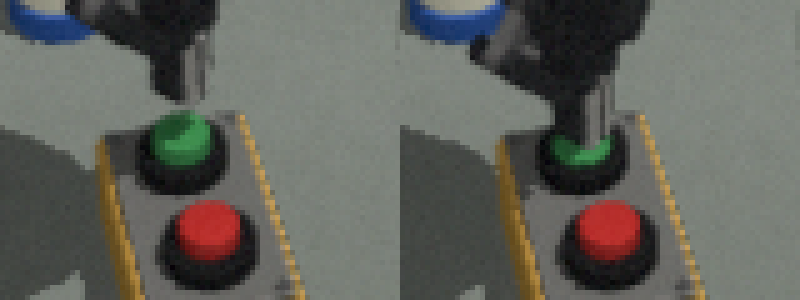

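Call:
carry_out(
  delta_pos=[
    [0,0,0.002],
    [0,0,0.0035],
    [0,0,0.0045],
    [0,0,0.0045],
    [0,0,0.0045],
    [0,0,0.0045],
    [0,0,0.0045],
    [0,0,0.0045],
    [0,0,0.0045],
    [0,0,0.0045],
  ],
  rot=[
    [0,0,0],
    [0,0,0],
    [0,0,0],
    [0,0,0],
    [0,0,0],
    [0,0,0],
    [0,0,0],
    [0,0,0],
    [0,0,0],
    [0,0,0],
  ],
  hand=[0,0,0,0,0,0,0,0,0,0],
)

```text
time: 27.0
eef_pos: [0.5255, -0.2786, 0.08]
eef_rot: [0.002, 0.33, 0.944, -0.001]
ft_force: [-5.9, 1.9, 10.1]
grip_width: 0.004
grasp_force: 5.3
```

The picture shows START sunk into its collar (green side nearly gone at (580,150)) and STOP untouched. A 10 N residual here confirms it was bottomed. Release and lift away.

Call:
carry_out(
  delta_pos=[
    [0,0,0.004],
    [0,0,0.01],
    [0,0,0.02],
    [0,0,0.04],
    [0,0,0.07],
    [0,0,0.1],
    [0,0,0.13],
    [0,0,0.15],
    [0,0,0.15],
    [0,0,0.15],
  ],
  rot=[
    [0,0,0],
    [0,0,0],
    [0,0,0],
    [0,0,0],
    [0,0,0],
    [0,0,0],
    [0,0,0],
    [0,0,0],
    [0,0,0],
    [0,0,0],
  ],
  hand=[0,0,0,0,0,0,0,0,0,0],
)

```text
time: 28.25
eef_pos: [0.5252, -0.2784, 0.2282]
eef_rot: [0.001, 0.33, 0.944, -0.001]
ft_force: [-0.6, 1.2, -0.8]
grip_width: 0.004
grasp_force: 0.0
```

```bash
python3 - <<'E'
from st import *
med({"cylinder_foot":(.602,.04,.009),"cylinder_mouth":(.602,.04,.205),"start_top":(.526,-.279,.075)},n=1)
print(robot.job_done())
E
```

```text
28.25 [-0.548  0.407  1.404 -0.002  1.329 -1.446] [ 0.5252 -0.2784  0.2282] [-0.6  1.2 -0.8]
[[-0.782  0.623  0.001]
 [ 0.623  0.782 -0.003]
 [-0.003 -0.002 -1.   ]]
cylinder_foot side 1 [0.6038 0.0429 0.0111] [0. 0. 0.]
cylinder_foot top 1 [0.5972 0.0381 0.0119] [0. 0. 0.]
cylinder_mouth side 1 [0.6009 0.0409 0.2091] [0. 0. 0.]
cylinder_mouth top 1 [0.6039 0.0412 0.2021] [0. 0. 0.]
start_top side 1 [ 0.5245 -0.2784  0.0791] [0. 0. 0.]
the job is handed in; nothing more can be done
None
```

I pushed the cylinder upright to about 2 mm from centred under the spout, then pressed START right down and let it go, and handed the job in at about 28 s; the press read 51 N at the wrist (limit 120 N), above the 40 N limit for the arm or gripper body, though only the fingertips appeared to touch the button.

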